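Clamp a wax block in the quick-release carving vice

ROBOT

A 6-joint arm with a two-finger parallel gripper is mounted at the origin on a cart in front of the work surface, level with it; the furniture and walls round the work are solid. World frame = base frame: x ahead of the robot, y to its left, z up, the work surface at z = 0. Lengths are in mm, angles in degrees, forces in N, time in s.
With the tool pointing down it reaches from about 300 to 850 mm from the base axis. Payload 4.2 kg.
Tool frame: the origin (TCP) lies midway between the tips of the shut fingers; the grasp point (between the pads) lies 19 mm behind it; z points along the fingers, y is the line along which they close (so a half turn about z gives the same grasp; the last joint's range is limited). The gripper opens to 91 mm and grips with 3 to 60 N. Pads are 32 mm wide; open, the fingers measure 118 mm over their backs; the gripper's body (76 mm by 178 mm) begins 60 mm behind the grasp point.
Start: joints at [66.463, 18.312, 89.639, -0, 72.044, -1.146], TCP at [219.038, 531.665, 190.376] pointing down, gripper open.
Joint ranges: [-177.97, 177.97], [-48.28, 115.42], [12.27, 149.76], [-77.06, 257.06], [2.81, 150.46], [-146.56, 146.56]. Speed limits (degrees/s): [147.25, 147.25, 180, 180, 180, 180].

INTERFACE

Orientations are given as [roll, pitch, yaw] about the fixed x, y, z axes, in that order (R = Rz(yaw) Ry(pitch) Rx(roll)).
In Python, from workcell import env gives the robot as it stands.
- The arm moves only by the shell command python3 -m jog 'ROWS' [FORCE]. ROWS is a JSON object of lists of equal length, an entry for each row: "jaw": the finger opening in mm, from 0 to 91.2; "slide": the shift along the tool's x, y, z in units of 30 mm (1.0 is 30 mm), a list of three; "spin": the turn about the tool's z in units of 8 degrees (1.0 is 8 degrees). In form: {"jaw": [jaw, ...], "slide": [[dx, dy, dz], ...], "spin": [spin, ...]}. A call has 1 to 10 rows; each row shifts and turns the commanded pose from where the row before left it, along the tool's axes as they then stand; what a row does not reach is not made up. A row lasts 1/10 s, in which the tool goes at most 50 mm and 8.59 degrees, less where a joint would pass 70% of its speed; a pose out of reach is approached as far as the arm can. A call is refused whole if a number of a shift passes 1 or a number of a turn 1, either way. A call with a gripper value outside its range is refused whole. The fingers move at their own pace and stop on an object; FORCE is the grip in N (left out, the last holds). Time passes only in rows, so rows that do not move let the fingers close. It gives the time, the measured TCP pose, the force, the opening and the grip force at its end, in the units of the state.
- env.state(): the state, without advancing time (a new reading comes with each control period).
- env.grab_frame(name): name is "scene" or "side" or "wrist"; returns the picture (400x640x3 uint8, red, green, blue); there is no depth.
- env.camera_model(name): a dict with "fx", "fy", "cx", "cy" (pixels), "camera_from_world" (4x4, takes a point from world to camera coordinates). Camera axes: x right, y up, looking along -z (the intrinsics and any distortion apply to the point x, -y, -z); pixel columns grow to the right and rows downward; lengths in mm; the calibration is good to about 2 mm. A picture is of the moment at which its call begins: read the wrist's pose just before it. camera_model takes no time and is no camera call; for the wrist camera it gives the pose at the moment of the call.
- env.job_done(): hands the job in; it is judged then, once.
The state is a dict: "time_s": time; "qpos": joint angles; "qvel": joint speeds; "effort": joint torques, N m; "ee_pos": TCP position; "ee_rot": TCP orientation; "force": force on the tool from outside, world axes, zero at the start; "torque": the same for the moment, N m; "gripper_width": finger opening in mm; "gripper_force": force on a finger pad.
Only numpy, scipy, OpenCV 4.12 (cv2) and the standard library are available. Lean on these libraries where they do the work, as an engineer would, in place of code of your own. Each camera call takes 0.05 s, during which the arm holds its last target. There are 200 camera calls.

TASK

Stand the blue wax block flat and lengthwise on the middle of the carving vice's bed between the open jaws, and let go. Then press the red thumb pad so that the brake shoe at the lever's other end tips up, keep it down while you slide the jaw up to the block and squeeze it with a measured push of about 10 N (a looser block shifts under the knife, a harder push bruises the wax), and let the pad rise under that push so that the brake keeps the block clamped. Do not lean hard on the pad, and leave the other things where they are.

Things in the scene. Friction and masses are not known exactly. Their poses are not given: they have to be found in the camera images.
- vice: Steel carving vice on a grey base, 262 x 92 mm, fixed to the desk. Origin: centre of the underside, at desk height. x runs along the bed from the sliding jaw (robot's side) to the fixed jaw, z up. The bed is 60 mm wide, its flat top at z = 30 mm, from x = -140 to +112 mm; the jaws stand up to 36 mm above the bed.
- fixed_jaw (a point): Centre line of the bed's top at the front of the fixed jaw's steel pocket, x = +85 mm in the vice's frame. A cork-faced packing block, 54 mm wide, stands 2 to 18 mm out of the pocket towards the sliding jaw; how far is different each time and not measured. Axes as the vice's.
- seat (a point): Point on the bed's top, on its centre line, at x = +36 mm in the vice's frame: a block whose underside is centred here is clear of the packing by 8 to 24 mm. Axes as the vice's.
- jaw (a joint): Travel of the sliding jaw in m, 0 fully back (steel face at x = -32 mm in the vice's frame), growing as it closes, limit 0.105. Brake lifted, it slides with about 1.2 N of friction. Brake on, it cannot be pushed closed and holds a squeeze of up to about 13 N. At the start the gap between the faces is 20 to 54 mm longer than the block.
- jaw_face: Cork face on rubber, 56 x 27 mm, on the front of the sliding jaw. Origin: bed's top, in the plane of the jaw's steel face, axes as the vice's; the cork's free surface is 7 mm in front of it. The face gives under load, about 4 N per mm, 5.5 mm at most; not part of jaw. After a 10 N push it keeps squeezing with 7 to 8 N (friction and the seating brake take the rest).
- release_lever (a joint): Angle of the rocking lever on the sliding jaw in rad: about 0 with its brass brake shoe sprung onto the bed, 0.15 with the thumb pad fully down (stop). From 0.03 the shoe is clear and the jaw runs free. The pivot is 57 mm behind the jaw's steel face, 26 mm above the bed; the shoe is 28 mm in front of the pivot, the pad's centre 62 mm behind it.
- thumb_pad: Red thumb pad on the lever's tail, robot's side. Origin: centre of its upper face, 47 mm above the desk with the brake on, axes then as the vice's. 32 mm along x, 36 mm across, smooth (friction about 0.2); at its +x end a lip 10 mm high, face 16 mm from the origin: push the jaw by this lip. Pressing down takes 9 N, 11 N at the stop 9 mm lower; over 25 N bends the lever.
- blue_block: Blue carving-wax block, 30 x 46 x 26 mm along its x, y, z, about 45 g, loose on the desk. Origin: centre of the underside. It is clamped with its long (y) axis along the vice's x axis, either way round; grasp it across its 30 mm width.
- teal_block: Teal wax block, 32 x 52 x 20 mm, loose, not to be used. Origin: centre of the underside. It and the blue block may stand in each other's place.
- solder_spool: White spool of solder wire, 64 mm across, 51 mm high, loose. Origin: centre of the underside.
- stamp_handle: Black stamp handle standing upright, 44 mm across, 92 mm high, loose. Origin: centre of the underside.
Not all that is in view belongs to the job. What is meant by the blue_block is not brown, orange or purple, and is the larger of those in its own colour.

How it is judged:
By the outcome, as a careful person would: the job done as asked, in the order asked, and still so for the second after the job is handed in, with the robot touching nothing.
It also fails if it takes over 58 s, if anything falls off the work surface, if the arm or the gripper's body presses on something with over 40 N, if the wrist force passes 120 N, or if a joint passes its speed limit or range.

## Working session

There is one attempt and no reset: what is moved stays moved. The work goes in short steps, Python scripts to look and compute and a shell command to move; the robot and the scene stay as the last step left them, time stands still between calls to the robot, and variables do not carry over. Pictures are saved under pics/ and viewed, at most 10 in all, crops included, and the job is handed in when it is done.

```bash
mkdir -p pics; ls; python3 - <<'E'
from workcell import env
import cv2,numpy as np
for n in("scene","side"):
    im=env.grab_frame(n); cv2.imwrite(f"pics/{n}0.png",im[:,:,::-1])
    m=env.camera_model(n); print({k:(np.round(v,3).tolist() if hasattr(v,'__len__') and not isinstance(v,str) else v) for k,v in m.items()})
print(env.state())
E
```

```text
pics
{'fx': 516.5904711281067, 'fy': 516.5904711281067, 'cx': 325.03293288721056, 'cy': 201.85219082782666, 'camera_from_world': [[0.845, -0.535, 0.006, -474.702], [0.456, 0.725, 0.517, -281.094], [-0.281, -0.434, 0.856, -1292.357], [0.0, 0.0, 0.0, 1.0]]}
{'fx': 376.43511495395757, 'fy': 376.43511495395757, 'cx': 321.5841716547623, 'cy': 204.82531698627017, 'camera_from_world': [[0.937, -0.35, 0.007, -527.206], [0.159, 0.442, 0.883, -139.386], [-0.312, -0.826, 0.47, -756.9], [0.0, 0.0, 0.0, 1.0]]}
{'time_s': 0.1, 'qpos': array([ 6.64622058e+01,  1.83464856e+01,  8.96983751e+01, -1.47336207e-03,
        7.20437528e+01, -1.14584104e+00]), 'qvel': array([-0.03660663, -0.11623118, -0.14220384, -0.02746834, -0.03818105,
        0.09038868]), 'effort': array([-6.60725891e-04, -4.13334024e+01, -2.32510471e+01,  7.30906148e-02,
        4.21655830e-02, -5.77943274e-05]), 'ee_pos': array([218.85555928, 531.20126038, 189.62639771]), 'ee_rot': array([-1.79911376e+02, -3.71421000e-04,  1.57608502e+02]), 'force': array([-0.14162734,  0.39736987, -0.45321808]), 'torque': array([-0.0083928 , -0.02262021,  0.02588932]), 'gripper_force': 0.0, 'gripper_width': 90.71247904729515}
```

View pics/scene0.png

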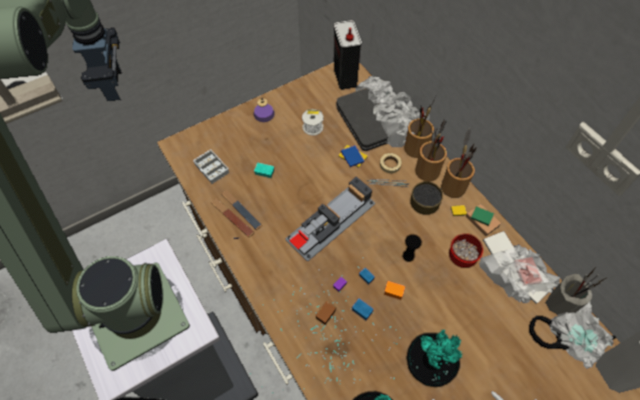

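View pics/side0.png

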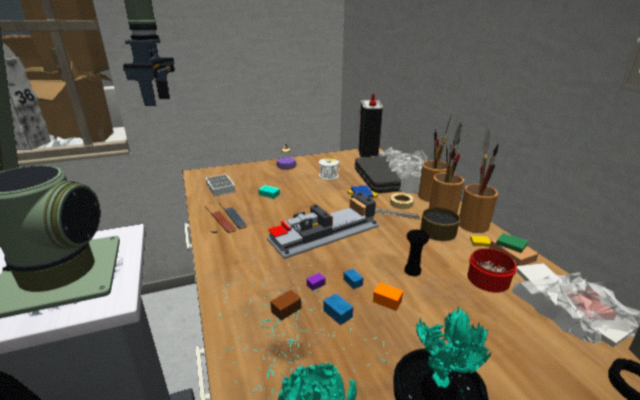

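The scene view shows the vice at about (332,220), with the red pad at (298,241) and the fixed jaw at (360,188). The larger blue block is at (362,310), the smaller at (366,276), and teal at (264,170). In the side view the large blue block is at (338,308). I'll enlarge these next.

```bash
cat > h.py <<'E'
from workcell import env
import cv2,numpy as np
def ray(n,u,v,m=None):
    m=m or env.camera_model(n);T=np.array(m["camera_from_world"]);R,t=T[:3,:3],T[:3,3]
    d=R.T@np.array([(u-m["cx"])/m["fx"],-(v-m["cy"])/m["fy"],-1]);return -R.T@t,d
def atz(n,u,v,z,m=None):
    o,d=ray(n,u,v,m);return o+d*(z-o[2])/d[2]
def proj(n,p,m=None):
    m=m or env.camera_model(n);T=np.array(m["camera_from_world"]);c=T[:3,:3]@np.array(p)+T[:3,3]
    return np.array([m["cx"]+m["fx"]*c[0]/-c[2],m["cy"]+m["fy"]*c[1]/c[2]])
E
python3 - <<'E'
from h import *
print({k for k in env.camera_model("scene")})
s=cv2.imread("pics/scene0.png");d=cv2.imread("pics/side0.png")
a=cv2.resize(s[170:330,280:410],None,fx=3.6,fy=3.6,interpolation=cv2.INTER_CUBIC)
cv2.imwrite("pics/c1.png",a)
b=cv2.resize(d[180:330,260:400],None,fx=4,fy=4,interpolation=cv2.INTER_CUBIC)
cv2.imwrite("pics/c2.png",b)
for u,v in((298,241),(360,188),(362,306),(366,274)):print(atz("scene",u,v,30).round(0))
E
```

```text
{'cy', 'fy', 'fx', 'camera_from_world', 'cx'}
[442. -55.  30.]
[676.  -5.  30.]
[ 484. -293.   30.]
[ 541. -228.   30.]
```

View pics/c1.png

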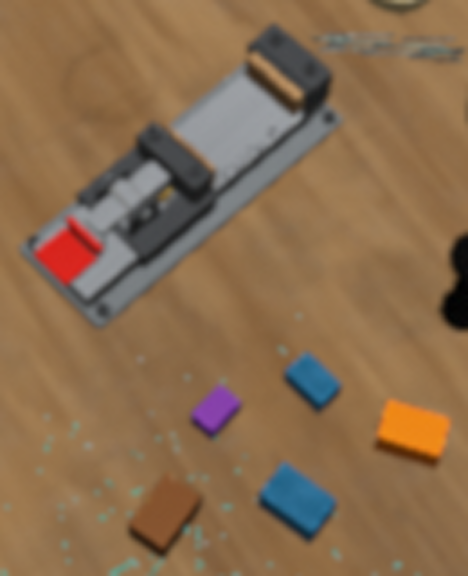

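View pics/c2.png

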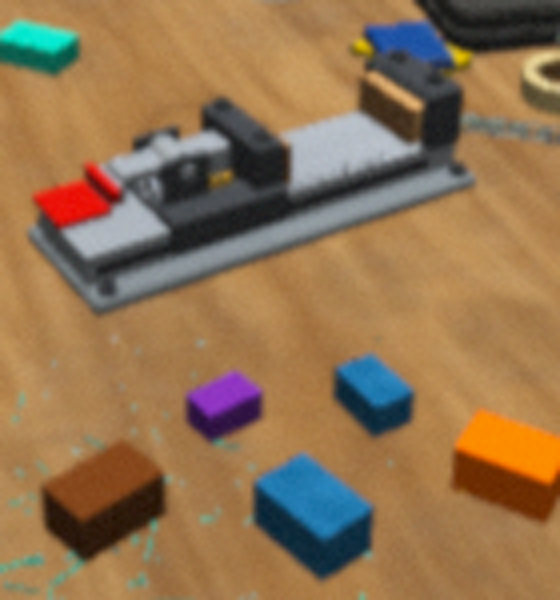

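The crops show the base's visible corners at c1 (22,250), (103,325), (341,120) and c2 (30,235), (100,312), (475,180). The large blue block's top corners in c1 are (260,497), (287,465), (337,498) and (311,530), and the red pad is centred near c1 (68,252). Next I'll fit coarse poses.

```bash
python3 - <<'E'
from h import *
from scipy.optimize import least_squares
C1=lambda u,v:(280+(u+.5)/3.6-.5,170+(v+.5)/3.6-.5)
C2=lambda u,v:(260+(u+.5)/4-.5,180+(v+.5)/4-.5)
obs=[("scene",C1(103,325),(-131,-46)),("scene",C1(341,120),(131,-46)),("scene",C1(22,250),(-131,46)),
("side",C2(100,312),(-131,-46)),("side",C2(475,180),(131,-46)),("side",C2(30,235),(-131,46))]
ms={n:env.camera_model(n) for n in("scene","side")}
def f(p):
    r=[]
    for n,uv,q in obs:
        c,s=np.cos(p[2]),np.sin(p[2]);w=(p[0]+c*q[0]-s*q[1],p[1]+s*q[0]+c*q[1],p[3])
        r+=list(proj(n,w,ms[n])-uv)
    return r
o=least_squares(f,[560,-30,.2,4]);x,y,t,z=o.x;print("vice",o.x.round(2),np.degrees(t),np.round(o.fun,1))
tc=[atz("scene",*C1(*q),26) for q in((260,497),(287,465),(337,498),(311,530))];print(np.round(tc,0),np.mean(tc,0))
tc=[atz("side",*C2(*q),26) for q in((254,490),(302,453),(372,510),(322,546))];print(np.round(tc,0),np.mean(tc,0))
p=atz("scene",*C1(68,252),47)-[x,y,0];print("pad in vice",p[0]*np.cos(t)+p[1]*np.sin(t),-p[0]*np.sin(t)+p[1]*np.cos(t))
T=np.array(env.camera_model("wrist")["camera_from_world"]);Ti=np.linalg.inv(T);print(Ti.round(2),env.camera_model("wrist")["fx"])
E
```

```text
vice [ 5.584e+02 -3.425e+01  2.100e-01  2.880e+00] 12.129209742604067 [-0.6  1.   0.4 -1.2 -1.4 -0.3  0.6  0.6  1.1  0.1 -0.4 -0.2]
[[ 462. -282.   26.]
 [ 490. -273.   26.]
 [ 506. -311.   26.]
 [ 478. -320.   26.]] [ 483.91494431 -296.54385258   26.        ]
[[ 460. -284.   26.]
 [ 488. -269.   26.]
 [ 503. -312.   26.]
 [ 474. -325.   26.]] [ 481.10178971 -297.42254052   26.        ]
pad in vice -119.37019510841267 -0.490173605639562
[[ 3.8000e-01 -8.9000e-01 -2.5000e-01  1.4713e+02]
 [ 9.2000e-01  3.7000e-01  1.1000e-01  5.6163e+02]
 [-0.0000e+00 -2.8000e-01  9.6000e-01  3.8407e+02]
 [ 0.0000e+00  0.0000e+00  0.0000e+00  1.0000e+00]] 292.92453220924
```

```bash
python3 -m jog '{"jaw":[80,80,80,80,80,80],"slide":[[0,0,0],[0,0,0],[0,0,0],[0,0,0],[0,0,0],[0,0,0]],"spin":[0.97,0.97,0.97,0.97,0.97,0.97]}' 10
for i in 1 2; do python3 -m jog '{"jaw":[80,80,80,80,80,80,80,80,80,80],"slide":[[-1,-0.06,0],[-1,-0.06,0],[-1,-0.06,0],[-1,-0.06,0],[-1,-0.06,0],[-1,-0.06,0],[-1,-0.06,0],[-1,-0.06,0],[-1,-0.06,0],[-1,-0.06,0]],"spin":[0,0,0,0,0,0,0,0,0,0]}'; done
python3 -m jog '{"jaw":[80,80,80,80,80,80,80,80,80,80],"slide":[[-1,-0.06,0],[-1,-0.06,0],[-1,-0.06,0],[-1,-0.06,0],[-1,-0.06,0],[-1,-0.06,0],[-1,-0.06,0],[-1,-0.06,0],[-0.9,0,0],[0,0,0]],"spin":[0,0,0,0,0,0,0,0,0,0]}'
python3 - <<'E'
from h import *
import pickle
m=env.camera_model("wrist");im=env.grab_frame("wrist");cv2.imwrite("pics/w1.png",im[:,:,::-1]);pickle.dump(m,open("w1.pkl","wb"))
s=env.state();print(s["ee_pos"],s["ee_rot"],s["force"],proj("wrist",(483,-297,26),m))
E
```

```text
time_s: 0.7
ee_pos: [218.9, 531.4, 189.8]
ee_rot: [-180.0, 0.0, 110.7]
force: [0.1, -0.0, -1.1]
gripper_width: 80.1
gripper_force: 0.0
time_s: 1.7
ee_pos: [309.9, 243.9, 190.1]
ee_rot: [-180.0, 0.0, 111.1]
force: [0.6, -0.2, 0.1]
gripper_width: 79.8
gripper_force: 0.0
time_s: 2.7
ee_pos: [400.8, -42.5, 190.1]
ee_rot: [-180.0, -0.0, 111.0]
force: [0.9, 0.1, -0.5]
gripper_width: 79.9
gripper_force: 0.0
time_s: 3.7
ee_pos: [484.1, -298.3, 189.3]
ee_rot: [-180.0, 0.0, 110.9]
force: [-0.7, 0.1, 0.2]
gripper_width: 80.0
gripper_force: 0.0
[ 483.30503091 -296.51789727  189.37065062] [-1.79955770e+02 -7.87544750e-02  1.10945978e+02] [-0.31148696  0.69389742  0.95890013] [317.37794328 181.33218891]
```

View pics/w1.png

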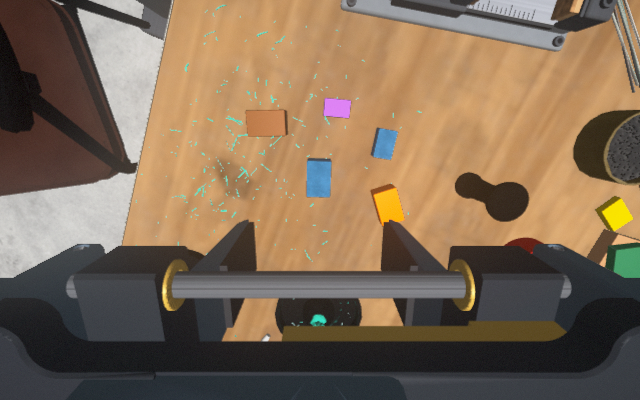

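The large blue block is at about (319,177), nearly square to the image. I'll compute its pose with a colour mask.

```bash
python3 - <<'E'
from h import *
import pickle
m=pickle.load(open("w1.pkl","rb"));im=cv2.imread("pics/w1.png")[140:215,290:350].astype(int)
k=((im[:,:,0]-im[:,:,2]>40)).astype(np.uint8)
n,l,st,c=cv2.connectedComponentsWithStats(k);i=1+np.argmax(st[1:,4]);ys,xs=np.where(l==i)
r=cv2.minAreaRect(np.c_[xs+290,ys+140].astype(np.float32));print(r,st[i])
b=cv2.boxPoints(r);P=np.array([atz("wrist",u,v,26,m) for u,v in b]);print(P.round(1),P.mean(0))
for i in range(4):
    e=P[(i+1)%4]-P[i];print(np.hypot(*e[:2]),np.degrees(np.arctan2(e[1],e[0])))
E
```

```text
((318.5, 178.0), (36.0, 23.0), 90.0) [ 17  20  24  37 851]
[[ 461.7 -276.7   26. ]
 [ 487.9 -266.7   26. ]
 [ 504.6 -309.    26. ]
 [ 477.5 -319.4   26. ]] [ 482.93625099 -292.92179932   26.        ]
28.088661115694304 20.932666866084816
45.50646239321524 -68.4360519780643
29.074453909270357 -159.06483562971667
45.50754595202399 110.32275706742902
```

```bash
python3 -m jog '{"jaw":[80,80,80,80,80,80,80,80],"slide":[[0.06,0,1],[0,0,1],[0,0,1],[0,0,1],[0,0,1],[0,0,0.8],[0,0,0.35],[0,0,0]],"spin":[0,0,0,0,0,0,0,0]}'
python3 -m jog '{"jaw":[20,20,20,20,20,20,20,20],"slide":[[0,0,0],[0,0,0],[0,0,0],[0,0,0],[0,0,0],[0,0,0],[0,0,0],[0,0,0]],"spin":[0,0,0,0,0,0,0,0]}' 12
```

```text
time_s: 4.55
ee_pos: [481.7, -292.6, 4.7]
ee_rot: [-179.9, -0.2, 111.1]
force: [-0.7, 0.1, 0.6]
gripper_width: 79.9
gripper_force: 0.0
time_s: 5.35
ee_pos: [482.7, -293.9, 5.8]
ee_rot: [-180.0, -0.0, 111.0]
force: [-0.6, -0.1, -0.8]
gripper_width: 20.6
gripper_force: 0.0
```

The fingers closed past 30 mm without meeting anything, so I'll take a look.

```bash
python3 - <<'E'
from h import *
im=env.grab_frame("wrist");a=im[:,:,::-1];d=env.grab_frame("side")[:,:,::-1];s=env.grab_frame("scene")[:,:,::-1]
cv2.imwrite("pics/m2.png",np.vstack([cv2.resize(a,(480,300)),np.hstack([cv2.resize(d[230:380,240:420],(360,300)),cv2.resize(s[230:380,280:460],(360,300))])[:,:480]]) if 0 else np.vstack([cv2.resize(a,(480,300)),np.hstack([cv2.resize(d[240:360,280:380],(240,290)),cv2.resize(s[250:370,310:410],(240,290))])]))
st=env.state();print(st["gripper_width"],st["gripper_force"],st["ee_pos"])
E
```

```text
20.239522149230545 0.0 [ 482.72165129 -293.90470464    5.75370435]
```

View pics/m2.png

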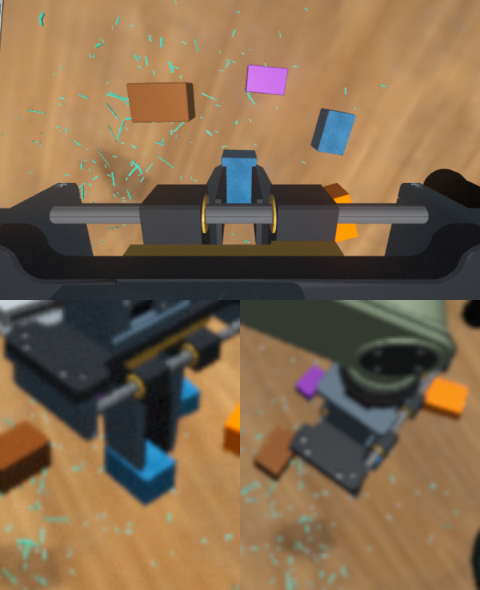

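```bash
python3 - <<'E'
from h import *
d=env.grab_frame("side")[:,:,::-1].copy();m=env.camera_model("side");s=env.state();p=s["ee_pos"]
t=np.radians(111);x=np.array([np.cos(t),np.sin(t),0]);y=np.array([np.sin(t),-np.cos(t),0])
a=cv2.resize(d[230:350,270:390],(600,600),interpolation=cv2.INTER_CUBIC)
def dot(q,c):
    u,v=proj("side",q,m);cv2.circle(a,(int((u-270)*5),int((v-230)*5)),3,c,-1)
dot(p,(0,0,255))
for sx in(-16,16):
    for sy in(-10,10,-23.5,23.5): dot(p+x*sx+y*sy,(0,255,0))
for sx in(-23,23):
    for sy in(-15,15):
        for z in(0,26): dot(np.array([483,-294,z])+x*sx+y*sy,(0,255,255))
cv2.imwrite("pics/m3.png",a);print(s["force"],s["gripper_width"])
E
```

```text
[ 0.09701783 -0.05264178 -0.03444216] 20.066475428614144
```

View pics/m3.png

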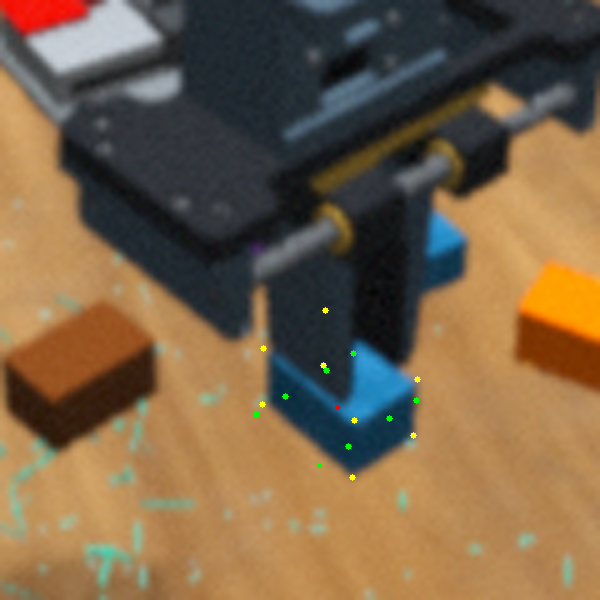

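The block is where predicted, but the drawn fingertips appear about 20 mm higher than the reported TCP, just over the block's top. I'll probe this gently: open, go 4 mm lower, and close.

```bash
python3 -m jog '{"jaw":[60,60,60,60,60,60,60,60],"slide":[[0,0,0],[0,0,0],[0,0,0],[0,0,0],[0,0,0],[0,0,0.07],[0,0,0.07],[0,0,0]],"spin":[0,0,0,0,0,0,0,0]}' 8
python3 -m jog '{"jaw":[20,20,20,20,20,20,20,20],"slide":[[0,0,0],[0,0,0],[0,0,0],[0,0,0],[0,0,0],[0,0,0],[0,0,0],[0,0,0]],"spin":[0,0,0,0,0,0,0,0]}'
```

```text
time_s: 6.35
ee_pos: [482.5, -293.7, 1.2]
ee_rot: [-180.0, -0.0, 111.1]
force: [-0.4, -0.1, 0.5]
gripper_width: 59.7
gripper_force: 0.0
time_s: 7.15
ee_pos: [482.8, -293.9, 1.7]
ee_rot: [180.0, -0.0, 111.0]
force: [0.0, -0.2, -0.2]
gripper_width: 29.4
gripper_force: 8.0
```

The grip is at the very top of the block, so the real tips are 20–24 mm above the reported TCP. I'll open, go deeper in small steps while watching force, and re-grip.

```bash
python3 -m jog '{"jaw":[60,60,60,60,60,60,60,60,60],"slide":[[0,0,0],[0,0,0],[0,0,0],[0,0,0],[0,0,0],[0,0,0.1],[0,0,0.1],[0,0,0.1],[0,0,0]],"spin":[0,0,0,0,0,0,0,0,0]}' 12
python3 -m jog '{"jaw":[60,60,60,60],"slide":[[0,0,0.1],[0,0,0.05],[0,0,0],[0,0,0]],"spin":[0,0,0,0]}'
```

```text
time_s: 8.05
ee_pos: [482.4, -293.6, -8.0]
ee_rot: [-180.0, -0.1, 111.1]
force: [-0.6, -0.6, 0.7]
gripper_width: 60.0
gripper_force: 0.0
time_s: 8.45
ee_pos: [482.8, -293.9, -11.9]
ee_rot: [180.0, -0.0, 111.0]
force: [-0.8, -0.5, 0.3]
gripper_width: 60.0
gripper_force: 0.0
```

```bash
python3 -m jog '{"jaw":[20,20,20,20,20,20,20],"slide":[[0,0,0],[0,0,0],[0,0,0],[0,0,0],[0,0,0],[0,0,0],[0,0,0]],"spin":[0,0,0,0,0,0,0]}' 12
python3 -m jog '{"jaw":[20,20,20,20,20,20],"slide":[[0,0,-0.5],[0,0,-1],[0,0,-1],[0,0,-1],[0,0,-1],[0,0,0]],"spin":[0,0,0,0,0,0]}'
```

```text
time_s: 9.15
ee_pos: [482.8, -293.9, -11.8]
ee_rot: [180.0, -0.0, 111.0]
force: [-0.2, 0.3, 1.4]
gripper_width: 30.2
gripper_force: 12.0
time_s: 9.75
ee_pos: [485.2, -295.5, 127.4]
ee_rot: [179.7, 0.4, 111.0]
force: [-0.0, -1.3, 0.1]
gripper_width: 29.8
gripper_force: 12.0
```

```bash
python3 -m jog '{"jaw":[20,20,20,20,20,20,20,20,20,20],"slide":[[0,0,0],[0,0,0],[0,0,0],[0,0,0],[0,0,0],[0,0,0],[0,0,0],[0,0,0],[0,0,0],[0,0,0]],"spin":[-1,-1,-1,-1,-1,-1,-1,-1,-1,-1]}'
python3 -m jog '{"jaw":[20,20,20,20,20,20,20,20,20,20],"slide":[[-0.68,0.99,0],[-0.68,0.99,0],[-0.68,0.99,0],[-0.68,0.99,0],[-0.68,0.99,0],[-0.68,0.99,0],[-0.68,0.99,0],[-0.68,0.99,0],[0,0,0],[0,0,0]],"spin":[-0.13,0,0,0,0,0,0,0,0,0]}'
python3 - <<'E'
from h import *
import pickle
m=env.camera_model("wrist");im=env.grab_frame("wrist")[:,:,::-1];cv2.imwrite("pics/w2.png",im);pickle.dump(m,open("w2.pkl","wb"))
cv2.imwrite("pics/w2b.png",cv2.resize(im,(800,500),interpolation=cv2.INTER_CUBIC))
s=env.state();print(s["ee_pos"],s["ee_rot"],s["force"])
t=np.radians(12.13);c,sn=np.cos(t),np.sin(t)
for q in((131,-46,3),(131,46,3),(-131,-46,3),(112,-30,30),(112,30,30),(36,0,30),(-119,0,47)):
    print(q,proj("wrist",(558.4+c*q[0]-sn*q[1],-34.25+sn*q[0]+c*q[1],q[2]),m)*1.25)
E
```

```text
time_s: 10.75
ee_pos: [482.1, -293.4, 121.8]
ee_rot: [179.9, -0.1, -168.6]
force: [-0.1, 0.3, -0.4]
gripper_width: 29.8
gripper_force: 12.0
time_s: 11.75
ee_pos: [592.5, -27.1, 121.9]
ee_rot: [180.0, -0.1, -167.8]
force: [0.2, -0.1, -0.6]
gripper_width: 30.1
gripper_force: 12.0
[592.36382349 -27.90855726 122.14917036] [ 1.79993015e+02 -1.19666903e-01 -1.67881974e+02] [ 0.02820741 -0.30333901 -0.09801646]
(131, -46, 3) [348.99640351 336.40089815]
(131, 46, 3) [445.50791737 336.47020284]
(-131, -46, 3) [336.84760719  25.52049114]
(112, -30, 30) [362.71046081 332.19739009]
(112, 30, 30) [431.82513674 332.24817434]
(36, 0, 30) [397.36680176 247.77395078]
(-119, 0, 47) [397.62157195  24.8775083 ]
```

View pics/w2b.png

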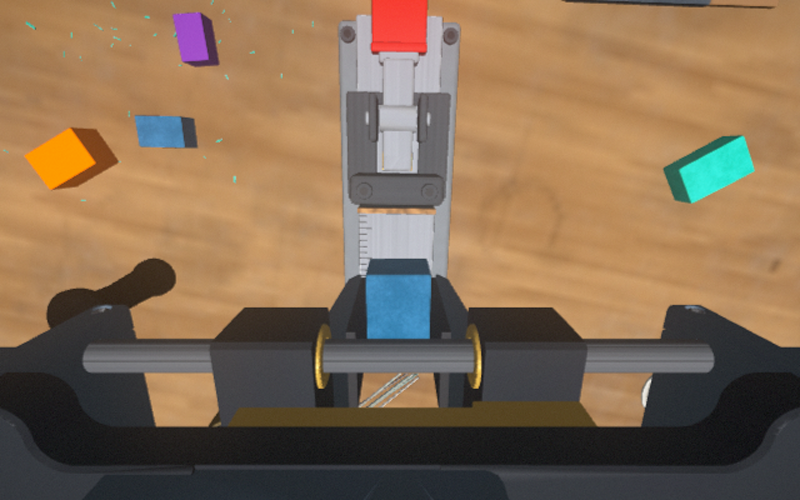

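The block hangs in line with the bed. The sliding jaw's cork is at row 207–213 (800×500 scale), the pad centre is at column 399.5, and the base edges are at columns 340/461 near row 25. I'll check those numbers before lowering.

```bash
python3 - <<'E'
from h import *
import pickle
m=pickle.load(open("w2.pkl","rb"));t=np.radians(12.13);R=np.array([[np.cos(t),np.sin(t)],[-np.sin(t),np.cos(t)]])
def V(u,v,z): return (R@(atz("wrist",u/1.25,v/1.25,z,m)[:2]-[558.4,-34.25])).round(1)
for n,a in dict(corkfront_top=(397,213,57),corkback=(397,207,57),jawtopfront=(398,205,60),baseL=(340,30,6),baseR=(461,30,6),base2L=(345,265,6),base2R=(448,265,6),screwL=(347,34,6),screwR=(451,34,6),padL=(372,40,47),padR=(427,40,47),padlip=(400,50,57),bedL=(359,240,30),bedR=(435,240,30)).items(): print(n,V(*a))
E
```

```text
corkfront_top [ 2.8 -0.3]
corkback [-1.5 -0.3]
jawtopfront [-3.4  0.4]
baseL [-127.2  -43.3]
baseR [-127.3   47.7]
base2L [ 58.5 -46.6]
base2R [58.4 45.2]
screwL [-124.5  -38.2]
screwR [-124.6   40.3]
padL [-110.2  -16.8]
padR [-110.2   19.3]
padlip [-102.     1.5]
bedL [ 29.5 -30.9]
bedR [29.5 30.3]
```

```bash
python3 -m jog '{"jaw":[20,20,20,20,20,20,20],"slide":[[-0.05,0.01,0],[0,0,0.9],[0,0,0.9],[0,0,0.9],[0,0,0.5],[0,0,0.2],[0,0,0]],"spin":[0.08,0,0,0,0,0,0]}'
python3 -m jog '{"jaw":[20,20,20,20],"slide":[[0,0,0.04],[0,0,0],[0,0,0],[0,0,0]],"spin":[0,0,0,0]}'
```

```text
time_s: 12.5
ee_pos: [594.0, -27.9, 20.5]
ee_rot: [180.0, -0.1, -168.6]
force: [0.0, -0.1, -0.1]
gripper_width: 30.2
gripper_force: 12.0
time_s: 12.9
ee_pos: [594.9, -27.0, 20.6]
ee_rot: [-180.0, 0.1, -168.5]
force: [0.3, 0.5, -0.4]
gripper_width: 29.8
gripper_force: 12.0
```

```bash
for i in 1 2 3; do python3 -m jog '{"jaw":[20,20],"slide":[[0,0,0.03],[0,0,0]],"spin":[0,0]}' | grep -E 'pos|force: \['; done
```

```text
ee_pos: [594.5, -27.0, 19.1]
force: [0.4, -0.1, -0.2]
ee_pos: [594.7, -27.0, 18.2]
force: [0.8, 0.2, 0.3]
ee_pos: [594.7, -27.0, 18.2]
force: [-1.3, -0.0, 5.5]
```

Contact at z 18.2, as expected. I'll open just enough to release, then rise.

```bash
python3 -m jog '{"jaw":[50,50,50,50,50],"slide":[[0,0,0],[0,0,0],[0,0,0],[0,0,0],[0,0,0]],"spin":[0,0,0,0,0]}'
python3 -m jog '{"jaw":[50,50,50,50,50,50],"slide":[[0,0,-0.5],[0,0,-0.7],[0,0,-1],[0,0,-1],[0,0,-0.5],[0,0,0]],"spin":[0,0,0,0,0,0]}'
python3 - <<'E'
from h import *
import pickle
m=env.camera_model("wrist");im=env.grab_frame("wrist")[:,:,::-1]
cv2.imwrite("pics/w3.png",im);pickle.dump(m,open("w3.pkl","wb"))
cv2.imwrite("pics/w3c.png",cv2.resize(im[0:280,220:420],(571,800))[:600] if 0 else cv2.resize(im[0:270,220:420],(444,600),interpolation=cv2.INTER_CUBIC))
E
```

```text
time_s: 14.0
ee_pos: [594.5, -27.0, 17.1]
ee_rot: [180.0, -0.0, -168.6]
force: [-0.4, -0.1, 0.6]
gripper_width: 50.0
gripper_force: 0.0
time_s: 14.6
ee_pos: [596.3, -27.2, 130.8]
ee_rot: [-179.9, 0.3, -168.5]
force: [0.3, 0.4, 0.2]
gripper_width: 50.2
gripper_force: 0.0
```

View pics/w3c.png

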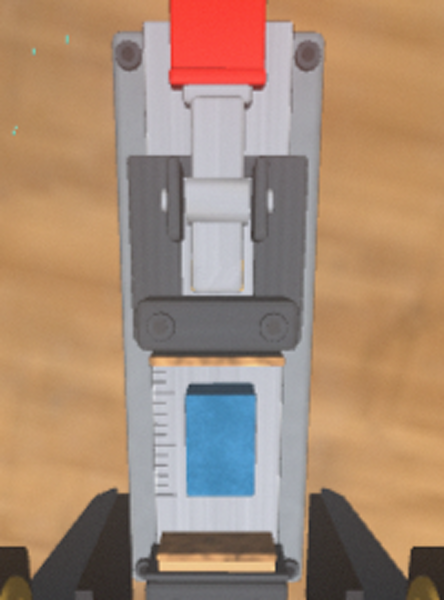

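The block stands flat and centred between the jaws at about (221,440) in the crop. The lip is at rows 68–85, column 218. Next I'll compute the lip and pad position in the vice frame, and the move to it.

```bash
python3 - <<'E'
from h import *
import pickle
m=pickle.load(open("w3.pkl","rb"));t=np.radians(11.5);R=np.array([[np.cos(t),np.sin(t)],[-np.sin(t),np.cos(t)]])
O=np.array([558.4,-34.25])
def V(u,v,z): return (R@(atz("wrist",220+u/2.222,v/2.222,z,m)[:2]-O)).round(1)
for n,a in dict(lipback_top=(218,68,57),lipfront_top=(218,80,57),padL=(172,40,47),padR=(266,40,47),jawfront=(218,350,66),cork=(218,357,57),blockL=(186,440,56),blockR=(257,440,56),blk0=(221,495,56),blk1=(221,395,56),pack=(218,532,57),bedL=(151,430,30),bedR=(285,430,30)).items(): print(n,V(*a))
s=env.state();p=s["ee_pos"];print("tcp",R@(p[:2]-O),p,s["ee_rot"])
E
```

```text
lipback_top [-106.4   -0.2]
lipfront_top [-102.5   -0.2]
padL [-118.2  -17.5]
padR [-118.2   17.8]
jawfront [-4.5 -0.3]
cork [-0.4 -0.3]
blockL [ 35.4 -14. ]
blockR [35.4 16.4]
blk0 [60.6  1. ]
blk1 [15.8  1. ]
pack [77.7 -0.3]
bedL [ 37.8 -31.7]
bedR [37.9 31.1]
tcp [37.34933211 -0.26389259] [595.05214496 -27.06233567 128.955748  ] [-1.79975774e+02  1.15548789e-01 -1.68551047e+02]
```

```bash
python3 -m jog '{"jaw":[0,0,0,0,0,0,0,0,0,0],"slide":[[0.92,0,0],[0.92,0,0],[0.92,0,0],[0.92,0,0],[0.92,0,0],[0.92,0.01,0],[0,0,1],[0,0,1],[0,0,1],[0,0,0]],"spin":[0,0,0,0,0,0,0,0,0,0]}' 10
python3 -m jog '{"jaw":[0,0,0],"slide":[[0,0,0.15],[0,0,0],[0,0,0]],"spin":[0,0,0]}'
```

```text
time_s: 15.65
ee_pos: [427.7, -58.9, 34.3]
ee_rot: [179.8, -0.6, -168.6]
force: [-0.8, 0.6, 0.6]
gripper_width: 0.7
gripper_force: 0.0
time_s: 15.95
ee_pos: [433.1, -59.7, 34.6]
ee_rot: [-180.0, 0.1, -168.5]
force: [-0.0, -0.3, 0.3]
gripper_width: 0.6
gripper_force: 0.0
```

```bash
for i in 1 2; do python3 -m jog '{"jaw":[0,0],"slide":[[0,0,0.07],[0,0,0]],"spin":[0,0]}' | grep -E 'pos|force: \['; done;  for i in 1 2 3 ; do python3 -m jog '{"jaw":[0,0],"slide":[[0,0,0.03],[0,0,0]],"spin":[0,0]}' | grep -E 'pos|force: \['; done
```

```text
ee_pos: [432.5, -59.7, 32.0]
force: [0.2, -0.2, 0.3]
ee_pos: [432.1, -59.6, 29.5]
force: [0.7, 0.6, 0.3]
ee_pos: [432.1, -59.6, 28.5]
force: [0.2, 0.5, -1.2]
ee_pos: [432.1, -59.6, 27.6]
force: [-0.2, -1.0, 0.4]
ee_pos: [432.1, -59.6, 26.7]
force: [-0.2, -0.0, -0.3]
```

```bash
for i in 1 2 3 4 5; do python3 -m jog '{"jaw":[0,0],"slide":[[0,0,0.03],[0,0,0]],"spin":[0,0]}' | grep -E 'pos|force: \['; done
```

```text
ee_pos: [432.2, -59.6, 25.8]
force: [-0.3, 0.5, -1.1]
ee_pos: [432.1, -59.6, 24.9]
force: [0.0, -0.1, -0.8]
ee_pos: [432.3, -59.6, 24.1]
force: [0.4, -0.4, 0.3]
ee_pos: [432.2, -59.7, 23.6]
force: [-1.9, -0.5, 6.0]
ee_pos: [433.0, -59.6, 23.2]
force: [-1.6, 0.8, 9.9]
```

```bash
for i in 1 2 3 4; do python3 -m jog '{"jaw":[0,0],"slide":[[0,0,0.03],[0,0,0]],"spin":[0,0]}' | grep -E 'pos|force: \['; done
```

```text
ee_pos: [433.2, -59.6, 22.5]
force: [-1.2, 0.9, 10.5]
ee_pos: [433.4, -59.5, 21.7]
force: [-0.7, 1.5, 9.9]
ee_pos: [433.6, -59.5, 20.9]
force: [-1.3, 0.7, 11.4]
ee_pos: [433.8, -59.5, 20.0]
force: [-1.3, 2.1, 11.6]
```

```bash
for i in 1 2 3 4 5; do python3 -m jog '{"jaw":[0,0,0],"slide":[[-0.07,0,0],[-0.07,0,0],[0,0,0]],"spin":[0,0,0]}' | grep -E 'pos|force: \['; done
```

```text
ee_pos: [438.1, -58.6, 20.1]
force: [-1.1, 1.5, 10.9]
ee_pos: [442.2, -57.8, 20.1]
force: [-0.8, 1.0, 10.7]
ee_pos: [446.2, -57.0, 20.1]
force: [0.2, 2.6, 10.8]
ee_pos: [450.3, -56.2, 20.1]
force: [-1.0, 1.6, 11.2]
ee_pos: [454.4, -55.3, 20.1]
force: [-1.1, 1.4, 11.7]
```

```bash
for i in 1 2 3 4 5; do python3 -m jog '{"jaw":[0,0],"slide":[[-0.07,0,0],[0,0,0]],"spin":[0,0]}' | grep -E 'pos|force: \['; done
```

```text
ee_pos: [456.4, -54.9, 20.1]
force: [-2.1, 1.2, 10.2]
ee_pos: [458.5, -54.5, 20.1]
force: [-1.2, 0.7, 11.2]
ee_pos: [460.5, -54.1, 20.1]
force: [-1.2, 1.1, 11.3]
ee_pos: [462.6, -53.7, 20.1]
force: [-1.6, 1.2, 10.9]
ee_pos: [464.7, -53.3, 20.2]
force: [-1.6, 1.2, 11.5]
```

```bash
for i in 1 2 3 4 5; do python3 -m jog '{"jaw":[0,0],"slide":[[-0.04,0,0],[0,0,0]],"spin":[0,0]}' | grep -E 'pos|force: \['; done
```

```text
ee_pos: [465.7, -53.0, 20.1]
force: [-1.0, 1.3, 11.5]
ee_pos: [466.9, -52.8, 20.2]
force: [-1.1, 0.6, 11.3]
ee_pos: [468.0, -52.6, 20.1]
force: [-1.9, 1.9, 11.3]
ee_pos: [469.2, -52.4, 20.1]
force: [-1.2, 0.5, 12.0]
ee_pos: [470.4, -52.1, 20.2]
force: [-1.2, 1.3, 10.4]
```

```bash
for i in 1 2 3 4; do python3 -m jog '{"jaw":[0,0],"slide":[[-0.03,0,0],[0,0,0]],"spin":[0,0]}' | grep -E 'pos|force: \['; done
```

```text
ee_pos: [471.2, -52.0, 20.2]
force: [-1.3, 1.4, 10.5]
ee_pos: [471.6, -51.8, 20.0]
force: [-3.2, 0.5, 10.7]
ee_pos: [471.9, -51.8, 19.8]
force: [-2.7, -0.4, 11.4]
ee_pos: [472.1, -51.7, 19.6]
force: [-3.6, -0.5, 10.7]
```

```bash
for i in 1 2 3 4; do python3 -m jog '{"jaw":[0,0],"slide":[[-0.03,0,0],[0,0,0]],"spin":[0,0]}' | grep -E 'pos|force: \['; done
```

```text
ee_pos: [472.7, -51.5, 19.6]
force: [-3.9, -0.5, 10.6]
ee_pos: [473.6, -51.3, 19.6]
force: [-3.9, -0.2, 10.7]
ee_pos: [474.4, -51.1, 19.6]
force: [-3.9, -1.1, 10.4]
ee_pos: [474.9, -51.0, 19.6]
force: [-4.7, -1.2, 12.8]
```

```bash
for i in 1 2 3 4; do python3 -m jog '{"jaw":[0,0],"slide":[[-0.03,0,0],[0,0,0]],"spin":[0,0]}' | grep -E 'pos|force: \['; done
```

```text
ee_pos: [475.2, -50.9, 19.4]
force: [-5.2, -1.4, 12.1]
ee_pos: [475.5, -50.8, 19.3]
force: [-6.2, -1.5, 10.4]
ee_pos: [475.8, -50.7, 19.2]
force: [-8.3, -3.1, 11.1]
ee_pos: [476.0, -50.6, 19.0]
force: [-8.9, -4.0, 10.9]
```

```bash
python3 -m jog '{"jaw":[0,0],"slide":[[-0.01,0,0],[0,0,0]],"spin":[0,0]}' | grep -E 'pos|force: \[';for i in 1 2 3; do python3 -m jog '{"jaw":[0],"slide":[[0,0,0]],"spin":[0]}' | grep -E 'pos|force: \['; done
```

```text
ee_pos: [476.1, -50.6, 19.0]
force: [-8.6, -3.7, 10.2]
ee_pos: [476.0, -50.6, 18.9]
force: [-8.9, -3.4, 10.7]
ee_pos: [476.1, -50.6, 19.0]
force: [-9.1, -4.2, 11.2]
ee_pos: [476.0, -50.6, 19.0]
force: [-9.3, -4.0, 11.6]
```

```bash
python3 -m jog '{"jaw":[0,0],"slide":[[-0.01,0,0],[0,0,0]],"spin":[0,0]}' | grep -E 'pos|force: \[';for i in 1 2 3; do python3 -m jog '{"jaw":[0,0],"slide":[[0,0,-0.03],[0,0,0]],"spin":[0,0]}' | grep -E 'pos|force: \['; done
```

```text
ee_pos: [476.1, -50.6, 18.9]
force: [-9.4, -4.5, 11.7]
ee_pos: [476.0, -50.6, 19.7]
force: [-9.6, -4.9, 10.3]
ee_pos: [475.9, -50.6, 20.6]
force: [-9.9, -5.4, 10.5]
ee_pos: [475.8, -50.6, 21.4]
force: [-9.5, -4.2, 10.3]
```

```bash
for i in 1 2 3 4; do python3 -m jog '{"jaw":[0,0],"slide":[[0,0,-0.03],[0,0,0]],"spin":[0,0]}' | grep -E 'pos|force: \['; done
```

```text
ee_pos: [475.8, -50.6, 22.3]
force: [-8.1, -4.1, 9.2]
ee_pos: [475.7, -50.6, 23.2]
force: [-10.1, -2.7, 8.9]
ee_pos: [475.8, -50.5, 23.7]
force: [-7.5, -3.8, 7.2]
ee_pos: [475.9, -50.5, 24.0]
force: [-7.1, -3.4, 1.9]
```

```bash
python3 -m jog '{"jaw":[0,0],"slide":[[0,0,-0.05],[0,0,0]],"spin":[0,0]}' | grep -E 'pos|force: \['; for i in 1 2 3; do python3 -m jog '{"jaw":[0,0],"slide":[[0.1,0,0],[0,0,0]],"spin":[0,0]}' | grep -E 'pos|force: \['; done
```

```text
ee_pos: [475.9, -50.1, 25.1]
force: [-5.1, -1.6, -1.4]
ee_pos: [475.7, -50.5, 26.0]
force: [-3.1, -0.7, -1.5]
ee_pos: [474.9, -51.1, 26.9]
force: [-0.5, -0.3, 0.4]
ee_pos: [471.4, -51.7, 26.8]
force: [-1.1, -0.4, 0.1]
```

```bash
python3 -m jog '{"jaw":[0,0,0,0,0,0,0,0],"slide":[[0.1,0,-0.3],[0,0,-0.7],[0,0,-1],[0,0,-1],[0,0,-1],[0,0,-0.3],[0,0,0],[0,0,0]],"spin":[0,0,0,0,0,0,0,0]}'
python3 - <<'E'
from h import *
w=env.grab_frame("wrist")[:,:,::-1];d=env.grab_frame("side")[:,:,::-1]
cv2.imwrite("pics/f.png",np.hstack([cv2.resize(w[0:300,220:420],(400,600)),cv2.resize(d[180:280,260:400],(400,286)) if 0 else cv2.copyMakeBorder(cv2.resize(d[180:280,260:400],(400,286),interpolation=cv2.INTER_CUBIC),0,314,0,0,cv2.BORDER_CONSTANT)]))
E
```

```text
time_s: 28.35
ee_pos: [467.5, -52.2, 154.6]
ee_rot: [180.0, -0.1, -168.6]
force: [-0.1, 0.2, -0.5]
gripper_width: 0.5
gripper_force: 0.0
```

View pics/f.png

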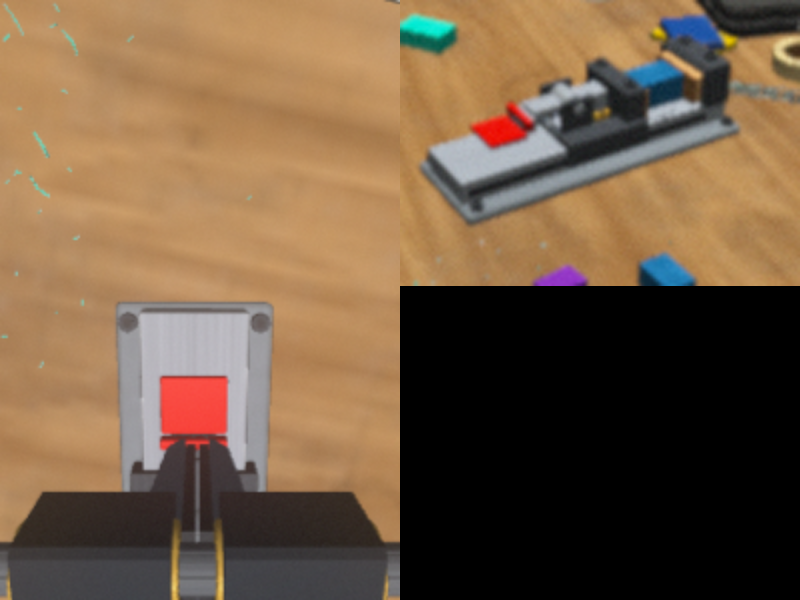

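The side view shows the block clamped between the sliding jaw and the packing (about (655,80) in the picture). The pad is up and the robot is clear of everything.

```bash
python3 -c "
from workcell import env
print(env.job_done())"
```

```text
the job is handed in; nothing more can be done
None
```

The blue block is clamped flat and lengthwise in the vice after a measured push of about 10 N, with the pad up, the brake on and the arm clear; I handed the job in at about 28 s, and no verdict came back.

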